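# Push a returned carton through the chute flap

## Task

Two tablet cartons lie side by side in the lanes of the returns chute. With the fingertips, gently push the green carton along its lane and in through the swinging flap ahead of it until it drops into the box, then draw the fingers back so that the flap swings shut behind it. Only push, never grip or lift; leave the red carton, its flap and everything else where they are.

Things in the scene. Friction and masses are not known exactly. Their poses are not given: they have to be found in the camera images.
- chute: Fixed returns chute: feeding table with two lanes and, behind it, a white collecting box with clear upper sides and roof. Origin at table height between the lanes, below the front of the doorways. x runs along the lanes away from the robot into the box, y left, z up; may be turned some degrees. Lane floors 140 mm above the origin, from x = -190 to -18 mm. Box 204 mm wide, 220 high, its far end at x = 138, a metal slide and floor inside.
- sill_left (a point): Middle of the inner end of the left lane's floor (chute x -18, y +52, z 140 mm), 18 mm before its doorway. Lane 76 mm wide between rails 15 mm high and 6 mm thick, open at the top. Doorway 76 mm wide, 66 mm high. Past the sill there is no floor at lane height: a carton tips and drops once its middle is 5 to 25 mm past; the fingers can stay before the doorway.
- sill_right (a point): The same point of the right lane, the same in all sizes (chute x -18, y -52, z 140 mm).
- flap_left (a joint): Smooth, slippery yellow flap 70 mm wide, 60 high, in the left lane's doorway (chute x 3 mm). Hinged along its top edge 62 mm above the lane floor; hangs by its own weight (60 g). 0 rad is shut (vertical); the value grows as its lower edge swings into the box, up to 1.5. It cannot swing towards the robot. A carton pushed against it opens it; then it falls shut.
- flap_right (a joint): The same flap in the right lane's doorway.
- green_carton_center (a point): Centre of the green tablet carton to be pushed in, 60x120x30 mm, green with a white end, about 0.1 kg, crushed by more than 20 N: lies flat in one of the two lanes (either one), its long side (own y axis) roughly along the lane. The point is 15 mm above its underside and lies midway along its length.
- red_carton_center (a point): Centre of the red tablet carton in the other lane, 56x120x42 mm, lying likewise, point 21 mm above its underside. To be left alone.
- scanner: Bystander on the table: black barcode scanner, 34x170x31 mm; origin at the centre of its underside.
- pink_blister: Bystander on the table: blister strip with pink tablets, 38x95x5 mm; origin at the centre of its underside.
- orange_blister: Bystander on the table: blister strip with orange tablets, 38x95x5 mm; origin at the centre of its underside.
- cutter: Bystander on the table: light-green pill cutter, 36x95x22 mm; origin at the centre of its underside.
- bottle: Bystander on the table: brown bottle with white cap, 44 diameter, 85 high mm; origin at the centre of its underside.
- striped_carton: Bystander on the table: white carton with red stripes, 46x92x30 mm; origin at the centre of its underside.
- measuring_cup: Bystander on the table: small white measuring cup, 44 diameter, 38 high mm; origin at the centre of its underside.
Not all that is in view belongs to the job. There is more than one size of the part that bears green_carton_center; the job needs the largest.

How it is judged:
On the way, in this order (a step that is already met when the one before it is completed fails the run):
1. the green carton is pushed into its doorway and swings the flap open (((value of joint flap_left above 0.4 rad and y of green_carton_center in the frame of chute above 0 m) or (value of joint flap_right above 0.4 rad and y of green_carton_center in the frame of chute below 0 m)) and x of green_carton_center in the frame of chute above -0.06 m), for 0.05 s.
2. the green carton has dropped into the box (z of green_carton_center in the frame of chute below 0.105 m and x of green_carton_center in the frame of chute between -0.016 and 0.135 m and y of green_carton_center in the frame of chute between -0.102 and 0.102 m), for 0.2 s.
At the end, for the whole second after the job is handed in: The green carton lies at rest inside the collecting box (its centre past the sill, between the side walls and less than 105 mm above the table), both flaps hang shut within 0.08 rad, and the red carton is within 15 mm of where it was (all of step 2 and linear speed of green_carton below 0.02 m/s and value of joint each of flap_left, flap_right below 0.08 rad and distance of red_carton_center from where it was at the start of the episode below 0.015 m); the robot touches nothing.
It fails at once if the green carton is pressed hard enough to crush it (over 20 N) (contact force between the fingers and green_carton above 20 N).
It fails at once if the green carton is lifted (its centre more than 15 mm above its height in the lane) (z of green_carton_center in the frame of chute above 0.17 m).
It fails at once if the red carton is moved more than 15 mm (distance of red_carton_center from where it was at the start of the episode above 0.015 m).
It fails at once if the flap of the red carton's lane is pushed open (over 0.25 rad) ((value of joint flap_left above 0.25 rad and y of red_carton_center in the frame of chute above 0 m) or (value of joint flap_right above 0.25 rad and y of red_carton_center in the frame of chute below 0 m)).
It fails at once if a bystander on the table is moved more than 20 mm (distance of any of scanner, pink_blister, orange_blister, cutter, bottle, striped_carton, measuring_cup from where it was at the start of the episode above 0.02 m).
It also fails if it takes over 35 s, if anything falls off the work surface, if the arm or the gripper's body presses on something with over 40 N, if the wrist force passes 120 N, or if a joint passes its speed limit or range.

## Robot

A 6-joint arm with a two-finger parallel gripper is mounted at the origin on a cart in front of the work surface, level with it; the furniture and walls round the work are solid. World frame = base frame: x ahead of the robot, y to its left, z up, the work surface at z = 0. Lengths are in m, angles in rad, forces in N, time in s.
With the tool pointing down it reaches from about 0.35 to 0.775 m from the base axis. Payload 7.3 kg.
Tool frame: the origin (TCP) lies at the very end of the fingers, on their centre line; the grasp point (between the pads) lies 19 mm behind it; z points along the fingers, y is the line along which they close (so a half turn about z gives the same grasp; the last joint's range is limited). The gripper opens to 92 mm and grips with 3 to 60 N. Pads are 19 mm wide; open, the fingers measure 130 mm over their backs; the gripper's body (75 mm by 190 mm) begins 47 mm behind the grasp point.
Start: joints at [1.175, 0.342, 1.524, -0, 1.275, -0.146], TCP at [0.13, 0.509, 0.227] pointing down, gripper open.
Joint ranges: [-2.53, 2.53], [-0.77, 2.02], [0.04, 2.7], [-1, 4.14], [0.28, 2.66], [-3.11, 3.11]. Speed limits (rad/s): [2.57, 2.57, 3.14, 3.14, 3.14, 3.14].

## Interface

Orientations are given as [roll, pitch, yaw] about the fixed x, y, z axes, in that order (R = Rz(yaw) Ry(pitch) Rx(roll)).
In Python, from cell import robot gives the robot as it stands. The module is installed in compiled form; this text tells all that it offers.
- The arm moves only by the tool arm_command, never from a script. Its argument "moves" is a list of rows, each a list of 3 entries, a list of its own where there are three numbers: the shift along the tool's x, y, z in m, then the turn, a rotation vector about the tool's x, y, z in rad, then the finger opening in m, from 0 to 0.0918. In form: [[[dx, dy, dz], [ax, ay, az], claw], ...]. A call has exactly 5 rows; each row is the pose to reach, as a shift and turn from the pose commanded when the call began, along the tool's axes at that moment; what a row does not reach only later rows make up. A row lasts 1/10 s, in which the tool goes at most 50 mm and 8.59 degrees, less where a joint would pass 70% of its speed; a pose out of reach is approached as far as the arm can. A call with a gripper value outside its range is refused whole. The fingers move at their own pace and stop on an object; "squeeze" is the grip in N (left out, the last holds). Time passes only in rows, so rows that repeat a pose let the fingers close, or fill a call up. It gives the time, the measured TCP pose, the force, the opening and the grip force at its end, in the units of the state.
- robot.observe(): the state, without advancing time (a new reading comes with each control period).
- robot.read_camera(name): name is "scene" or "top" or "wrist"; returns the picture (384x512x3 uint8, red, green, blue); there is no depth.
- robot.camera_model(name): a dict with "fx", "fy", "cx", "cy" (pixels), "R" (3x3) and "t" (3): a world point X has camera coordinates R X + t. Camera axes: x right, y down, z forward; pixel columns grow to the right and rows downward; lengths in m; the calibration is good to about 2 mm. A picture is of the moment at which its call begins: read the wrist's pose just before it. camera_model takes no time and is no camera call; for the wrist camera it gives the pose at the moment of the call.
- robot.hand_in(): hands the job in; it is judged then, once.
The state is a dict: "time": time; "qpos": joint angles; "qvel": joint speeds; "joint_efforts": joint torques, N m; "tool_pos": TCP position; "tool_rot": TCP orientation; "contact_force": force on the tool from outside, world axes, zero at the start; "torque": the same for the moment, N m; "opening": finger opening in m; "grip_force": force on a finger pad.
Only numpy, scipy, OpenCV 4.12 (cv2) and the standard library are available. Lean on these libraries where they do the work, as an engineer would, in place of code of your own. Each camera call takes 0.05 s, during which the arm holds its last target. There are 200 camera calls.

## Working session

There is one attempt and no reset: what is moved stays moved. The work goes in short steps, Python scripts to look and compute and a tool call to move; the robot and the scene stay as the last step left them, time stands still between calls to the robot, and variables do not carry over. Pictures are saved under pics/ and viewed, at most 10 in all, crops included, and the job is handed in when it is done.

Besides the shell and the picture viewer there is one more tool, called after "Request:" by a JSON object that holds its "name" and its "arguments". arm_command: Moves the arm, as the interface text tells. Its arguments: {"type":"object","properties":{"moves":{"type":"array"},"squeeze":{"type":"number"}},"required":["moves"]}

```bash
mkdir -p pics; python3 - <<'E'
from cell import robot
import cv2
s=robot.observe(); print(s['time'],s['tool_pos'],s['tool_rot'],s['opening'])
for n in("scene","top"):
    cv2.imwrite(f"pics/{n}0.png",cv2.resize(robot.read_camera(n)[:,:,::-1],(800,600)))
    m=robot.camera_model(n); print(n,m['fx'],m['cx'],m['cy'],(-m['R'].T@m['t']).round(3))
E
```

```text
0.0 [0.12959586 0.50832619 0.22602948] [-3.14002458e+00 -2.29834860e-04  2.89180873e+00] 0.09177099107869913
scene 418.802258376924 260.4086870283651 194.89245037869526 [-0.284 -0.795  0.912]
top 346.4474122205837 261.55638394854253 193.49816059669698 [ 0.396 -0.071  1.305]
```

View pics/scene0.png

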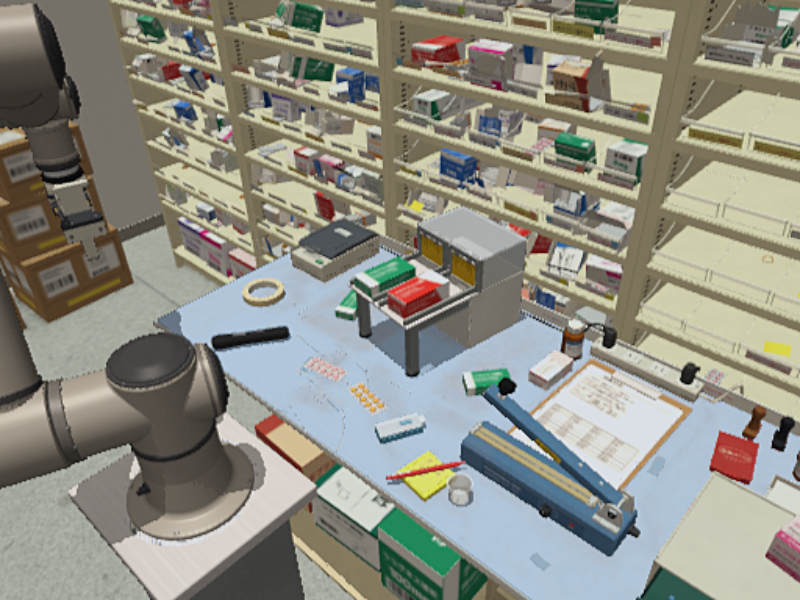

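View pics/top0.png

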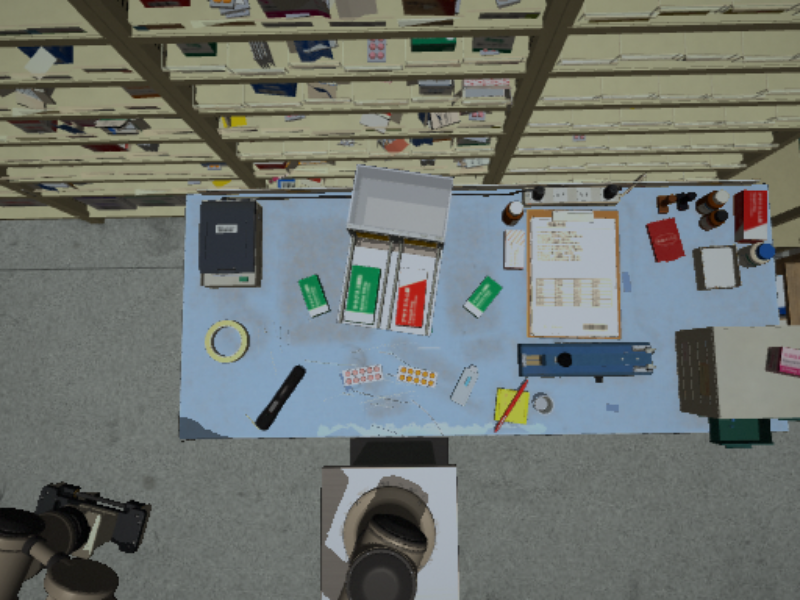

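The chute is at about (395,260) in the top view. Green things that could be mistaken for the target are the carton in the left lane (362,292), a smaller one on the table at (313,296), and another small one at (483,296). By the description it is the lane one. I'll check it in crops of both views.

```bash
python3 - <<'E'
from cell import robot
import cv2
a=cv2.imread
I=robot.read_camera("top")[:,:,::-1]; cv2.imwrite("pics/tc.png",cv2.resize(I[100:220,205:305],None,fx=5,fy=5,interpolation=cv2.INTER_CUBIC))
I=robot.read_camera("scene")[:,:,::-1]; cv2.imwrite("pics/sc.png",cv2.resize(I[125:245,210:345],None,fx=5,fy=5,interpolation=cv2.INTER_CUBIC))
E
```

```text
(no output)
```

View pics/tc.png

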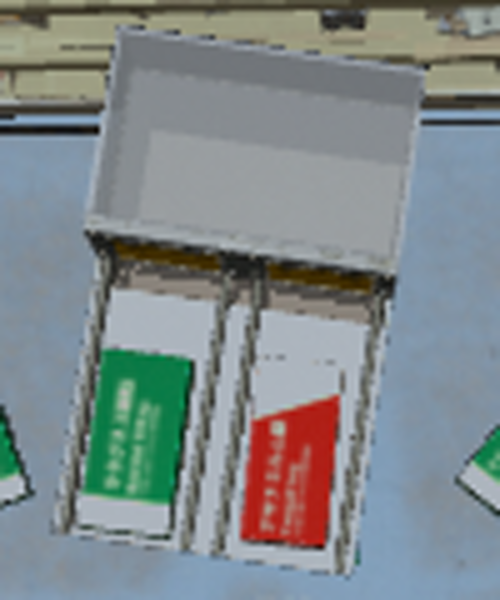

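View pics/sc.png

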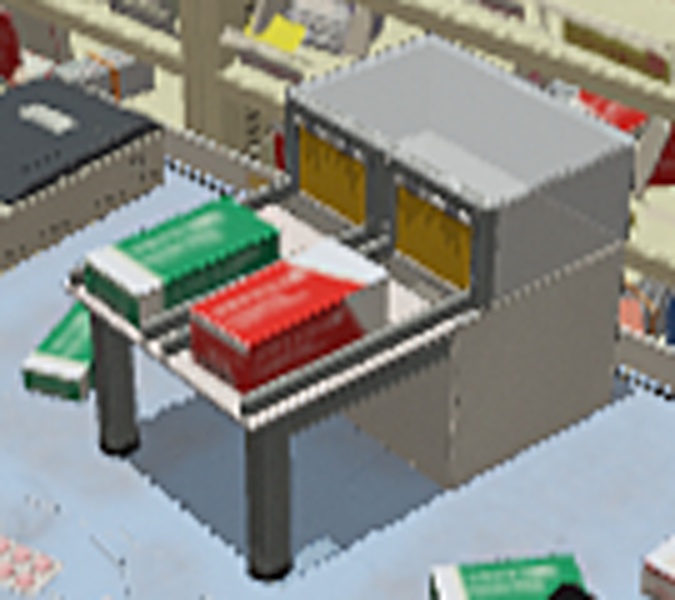

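The large carton in the left lane is green with a white near end: its top-face corners in the top crop are (80,533), (170,538), (193,360) and (103,350). The two table cartons are clearly smaller. I'll triangulate it and the box roof corners.

```bash
cat > h.py <<'E'
import numpy as np,cv2
from cell import robot
def ray(n,u,v):
    m=robot.camera_model(n); return -m['R'].T@m['t'], m['R'].T@np.array([(u-m['cx'])/m['fx'],(v-m['cy'])/m['fy'],1])
def tri(p,q):
    (a,d),(b,e)=p,q
    s=np.linalg.lstsq(np.c_[d,-e],b-a,rcond=None)[0]; P,Q=a+s[0]*d,b+s[1]*e
    return (P+Q)/2,np.linalg.norm(P-Q)
def atz(p,z): return p[0]+(z-p[0][2])/p[1][2]*p[1]
E
python3 - <<'E'
from h import *
T=lambda x,y: ray("top",205+(x-2)/5,100+(y-2)/5)
S=lambda x,y: ray("scene",210+(x-2)/5,125+(y-2)/5)
pts=dict(rFL=((88,232),(288,92)),rBL=((120,28),(430,38)),rBR=((424,70),(635,145)),rFR=((395,275),(492,208)),
 gNL=((80,533),(83,262)),gNR=((170,538),(160,290)),gFR=((193,360),(280,235)),gFL=((103,350),(232,197)))
for k,(a,b) in pts.items():
    P,e=tri(T(*a),S(*b)); z=.22 if k[0]=='r' else .17
    print(k,P.round(4),round(e,4),'at z',atz(T(*a),z)[:2].round(4),atz(S(*b),z)[:2].round(4))
print('edge',[atz(T(*p),.14)[:2].round(4) for p in((55,528),(350,572))])
E
```

```text
rFL [0.6677 0.0657 0.2212] 0.0046 at z [0.6664 0.0674] [0.6712 0.0658]
rBL [0.8028 0.0463 0.2168] 0.0016 at z [0.801  0.0465] [0.7986 0.042 ]
rBR [ 0.7724 -0.1511  0.2141] 0.0026 at z [ 0.7694 -0.1497] [ 0.7648 -0.1571]
rFR [ 0.638  -0.1312  0.2192] 0.0074 at z [ 0.6352 -0.1284] [ 0.6403 -0.134 ]
gNL [0.4787 0.0777 0.1693] 0.0047 at z [0.4769 0.0792] [0.4796 0.0752]
gNR [0.4782 0.0141 0.1748] 0.016 at z [0.4728 0.02  ] [0.489  0.0138]
gFR [0.592  0.0039 0.1664] 0.0012 at z [0.5909 0.004 ] [ 5.882e-01 -4.000e-04]
gFL [0.6017 0.0612 0.1686] 0.008 at z [0.5986 0.0639] [0.6031 0.0571]
edge [array([0.4827, 0.1001]), array([ 0.4503, -0.0985])]
```

Chute: origin ≈ (0.652,-0.033), yaw ≈ -8.5°, roof height matches 0.22. Green carton: near end ≈ (0.476,0.048), top ≈ 0.17, length 0.12. These fit the given sizes. I'll go there with the fingers nearly closed.

Request:
{"name": "arm_command", "arguments": {"moves": [[[-0.036,-0.033,0],[0,0,-0.02],0.012],[[-0.072,-0.066,0],[0,0,-0.04],0.012],[[-0.108,-0.1,0],[0,0,-0.06],0.012],[[-0.144,-0.133,0],[0,0,-0.08],0.012],[[-0.18,-0.165,0],[0,0,-0.1],0.012]]}}

```text
time: 0.7
tool_pos: [0.2638, 0.3026, 0.2267]
tool_rot: [3.141, 0.0, 2.993]
contact_force: [1.1, 1.1, 0.6]
opening: 0.0566
grip_force: 0.0
```

Request:
{"name": "arm_command", "arguments": {"moves": [[[-0.033,-0.037,0],[0,0,0],0.012],[[-0.066,-0.074,0],[0,0,0],0.012],[[-0.1,-0.111,0],[0,0,0],0.012],[[-0.133,-0.148,0],[0,0,0],0.012],[[-0.165,-0.185,0],[0,0,0],0.012]]}}

```text
time: 1.2
tool_pos: [0.3997, 0.0948, 0.2269]
tool_rot: [3.141, 0.001, 2.992]
contact_force: [0.7, 0.7, -0.3]
opening: 0.0162
grip_force: 0.0
```

Request:
{"name": "arm_command", "arguments": {"moves": [[[-0.008,-0.009,0],[0,0,0],0.012],[[-0.016,-0.018,0],[0,0,0],0.012],[[-0.024,-0.027,0],[0,0,0],0.012],[[-0.032,-0.035,0],[0,0,0],0.012],[[-0.032,-0.035,0],[0,0,0],0.012]]}}

```text
time: 1.7
tool_pos: [0.4259, 0.0573, 0.2267]
tool_rot: [3.142, 0.0, 2.992]
contact_force: [0.6, 1.2, -0.6]
opening: 0.0122
grip_force: 0.0
```

```bash
python3 - <<'E'
from h import *
s=robot.observe(); print(s['time'],s['tool_pos'],s['tool_rot'])
m=robot.camera_model("wrist"); print(m['fx'],m['cx'],m['cy'],-m['R'].T@m['t'],m['R'].tolist())
cv2.imwrite("pics/w1.png",cv2.resize(robot.read_camera("wrist")[:,:,::-1],(800,600)))
E
```

```text
1.7 [0.42590465 0.05730467 0.22672113] [3.14158006e+00 3.61162531e-04 2.99215450e+00]
265.48679093446947 259.29569191656225 188.91645618780547 [0.3549684  0.06821945 0.38438884] [[0.1504639195079326, 0.9886151614544099, -0.0008194319878339473], [0.953422701392914, -0.14488845861703636, 0.2645609325433721], [0.2614302228032363, -0.040588139918597964, -0.9643686232468367]]
```

View pics/w1.png

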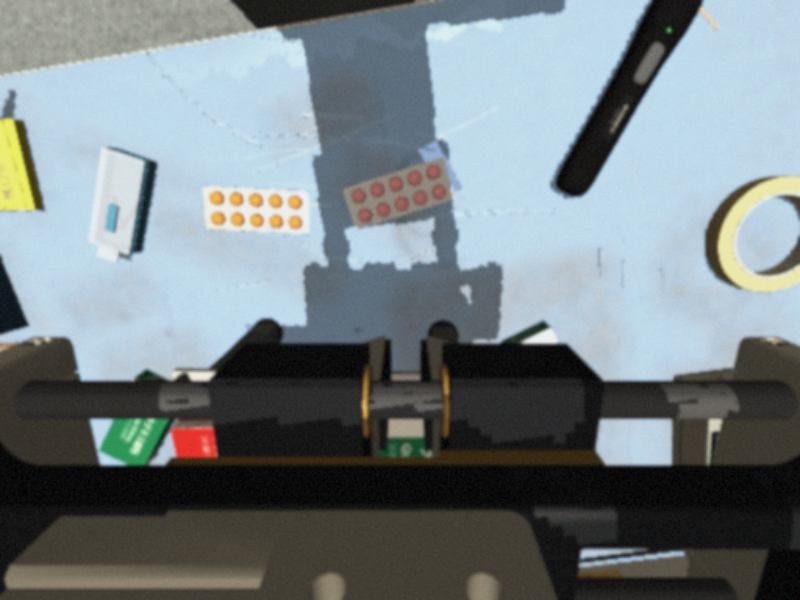

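The wrist view shows the two fingers at (380,390)/(435,390) with the carton's white end seen between them at (405,420), so they are laterally aligned. Next I'll lower in front of the lane and tilt the body back a little.

Request:
{"name": "arm_command", "arguments": {"moves": [[[0,0,0.014],[0,-0.04,0],0.012],[[0,0,0.028],[0,-0.08,0],0.012],[[0,0,0.042],[0,-0.12,0],0.012],[[0,0,0.056],[0,-0.16,0],0.012],[[0,0,0.07],[0,-0.2,0],0.012]]}}

```text
time: 2.25
tool_pos: [0.4249, 0.0583, 0.1564]
tool_rot: [3.141, 0.202, 2.993]
contact_force: [-0.2, 0.3, -0.8]
opening: 0.0121
grip_force: 0.0
```

```bash
python3 - <<'E'
from h import *
s=robot.observe(); print(s['time'],s['tool_pos'],s['tool_rot'],s['contact_force'])
I=robot.read_camera("scene")[:,:,::-1]; cv2.imwrite("pics/s2.png",cv2.resize(I[105:245,190:360],None,fx=4,fy=4,interpolation=cv2.INTER_CUBIC))
E
```

```text
2.25 [0.42490541 0.05834096 0.15639864] [3.14108276 0.20179773 2.99309437] [-0.1998049   0.31098769 -0.78823434]
```

View pics/s2.png

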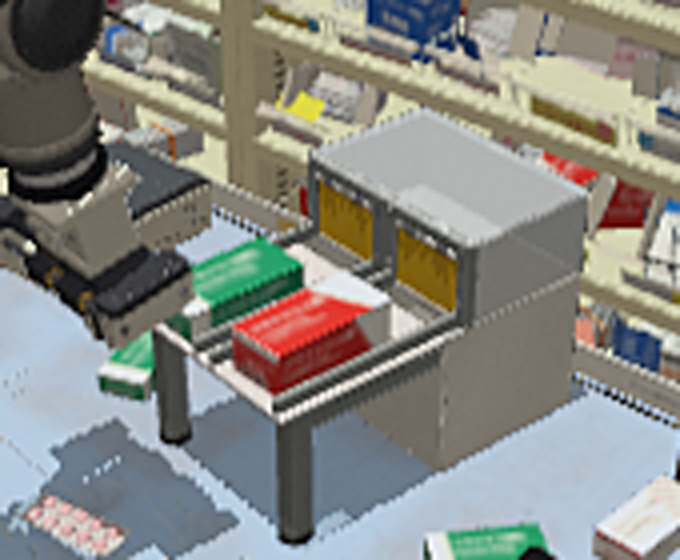

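The gripper is lowered before the left lane, its body clear of the red carton at (310,330), and the flaps are shut. I'll push along the lane slowly.

Request:
{"name": "arm_command", "arguments": {"moves": [[[-0.006,0,0.0012],[0,0,0],0.012],[[-0.012,0,0.0024],[0,0,0],0.012],[[-0.018,0,0.0036],[0,0,0],0.012],[[-0.024,0,0.0048],[0,0,0],0.012],[[-0.029,0,0.0059],[0,0,0],0.012]]}}

```text
time: 2.8
tool_pos: [0.4557, 0.0528, 0.157]
tool_rot: [3.141, 0.201, 2.992]
contact_force: [0.8, 0.9, 0.2]
opening: 0.0118
grip_force: 0.0
```

Request:
{"name": "arm_command", "arguments": {"moves": [[[-0.004,0,0.0008],[0,0,0],0.012],[[-0.008,0,0.0016],[0,0,0],0.012],[[-0.012,0,0.0024],[0,0,0],0.012],[[-0.016,0,0.0032],[0,0,0],0.012],[[-0.02,0,0.004],[0,0,0],0.012]]}}

```text
time: 3.3
tool_pos: [0.4749, 0.0499, 0.1567]
tool_rot: [3.142, 0.2, 2.992]
contact_force: [0.3, 0.6, 0.1]
opening: 0.0122
grip_force: 0.3
```

Request:
{"name": "arm_command", "arguments": {"moves": [[[-0.004,0,0.0008],[0,0,0],0.012],[[-0.008,0,0.0016],[0,0,0],0.012],[[-0.012,0,0.0024],[0,0,0],0.012],[[-0.016,0,0.0032],[0,0,0],0.012],[[-0.02,0,0.004],[0,0,0],0.012]]}}

```text
time: 3.8
tool_pos: [0.4953, 0.0469, 0.1568]
tool_rot: [3.141, 0.2, 2.992]
contact_force: [0.1, -0.2, -0.8]
opening: 0.0118
grip_force: 0.2
```

Request:
{"name": "arm_command", "arguments": {"moves": [[[-0.004,0,0.0008],[0,0,0],0.012],[[-0.008,0,0.0016],[0,0,0],0.012],[[-0.012,0,0.0024],[0,0,0],0.012],[[-0.016,0,0.0032],[0,0,0],0.012],[[-0.02,0,0.004],[0,0,0],0.012]]}}

```text
time: 4.3
tool_pos: [0.5154, 0.0438, 0.1568]
tool_rot: [3.141, 0.2, 2.992]
contact_force: [-0.3, 0.2, -0.6]
opening: 0.012
grip_force: 0.2
```

```bash
python3 - <<'E'
from h import *
s=robot.observe(); print(s['time'],s['tool_pos'],s['tool_rot'],s['contact_force'])
I=robot.read_camera("scene")[:,:,::-1][105:245,190:360]; J=robot.read_camera("top")[:,:,::-1][95:235,190:320]
f=lambda a,k:cv2.resize(a,None,fx=k,fy=k,interpolation=cv2.INTER_CUBIC)
cv2.imwrite("pics/s3.png",cv2.hconcat([f(I,2.6),f(J,2.6)]))
E
```

```text
4.3 [0.51544222 0.04382628 0.15683024] [3.14149289 0.1999692  2.99177409] [-0.3219911   0.16357901 -0.61763204]
```

View pics/s3.png

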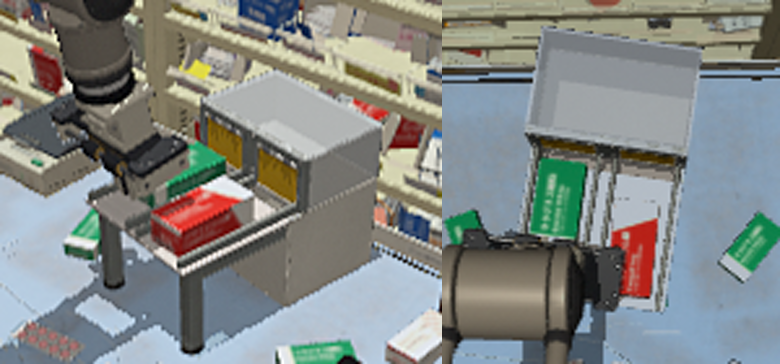

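The carton has slid forward straight in its lane (top view (560,200)) and the red one hasn't moved. I'll keep pushing.

Request:
{"name": "arm_command", "arguments": {"moves": [[[-0.004,0,0.0008],[0,0,0],0.012],[[-0.008,0,0.0016],[0,0,0],0.012],[[-0.012,0,0.0024],[0,0,0],0.012],[[-0.016,0,0.0032],[0,0,0],0.012],[[-0.02,0,0.004],[0,0,0],0.012]]}}

```text
time: 4.9
tool_pos: [0.5356, 0.0408, 0.1569]
tool_rot: [3.141, 0.2, 2.992]
contact_force: [0.4, 0.5, -0.5]
opening: 0.0121
grip_force: 0.3
```

Request:
{"name": "arm_command", "arguments": {"moves": [[[-0.004,0,0.0008],[0,0,0],0.012],[[-0.008,0,0.0016],[0,0,0],0.012],[[-0.012,0,0.0024],[0,0,0],0.012],[[-0.016,0,0.0032],[0,0,0],0.012],[[-0.02,0,0.004],[0,0,0],0.012]]}}

```text
time: 5.4
tool_pos: [0.5557, 0.0378, 0.1569]
tool_rot: [3.142, 0.2, 2.992]
contact_force: [-0.1, 0.4, -0.4]
opening: 0.012
grip_force: 0.4
```

Request:
{"name": "arm_command", "arguments": {"moves": [[[-0.004,0,0.0008],[0,0,0],0.012],[[-0.008,0,0.0016],[0,0,0],0.012],[[-0.012,0,0.0024],[0,0,0],0.012],[[-0.016,0,0.0032],[0,0,0],0.012],[[-0.02,0,0.004],[0,0,0],0.012]]}}

```text
time: 5.9
tool_pos: [0.576, 0.0347, 0.1571]
tool_rot: [3.142, 0.2, 2.992]
contact_force: [-0.9, 0.2, 0.6]
opening: 0.012
grip_force: 0.6
```

Request:
{"name": "arm_command", "arguments": {"moves": [[[-0.003,0,0.0006],[0,0,0],0.012],[[-0.006,0,0.0012],[0,0,0],0.012],[[-0.009,0,0.0018],[0,0,0],0.012],[[-0.012,0,0.0024],[0,0,0],0.012],[[-0.015,0,0.003],[0,0,0],0.012]]}}

```text
time: 6.4
tool_pos: [0.5912, 0.0324, 0.1572]
tool_rot: [3.141, 0.201, 2.992]
contact_force: [0.4, -0.5, 0.2]
opening: 0.0121
grip_force: 0.0
```

```bash
python3 - <<'E'
from h import *
s=robot.observe(); print(s['time'],s['tool_pos'],s['tool_rot'],s['contact_force'])
I=robot.read_camera("scene")[:,:,::-1][105:245,190:360]; J=robot.read_camera("top")[:,:,::-1][95:235,190:320]
f=lambda a,k:cv2.resize(a,None,fx=k,fy=k,interpolation=cv2.INTER_CUBIC)
cv2.imwrite("pics/s4.png",cv2.hconcat([f(I,2.6),f(J,2.6)]))
E
```

```text
6.4 [0.59123551 0.03237797 0.15717003] [3.14145745 0.20066737 2.99171423] [ 0.39415618 -0.48925726  0.155806  ]
```

View pics/s4.png

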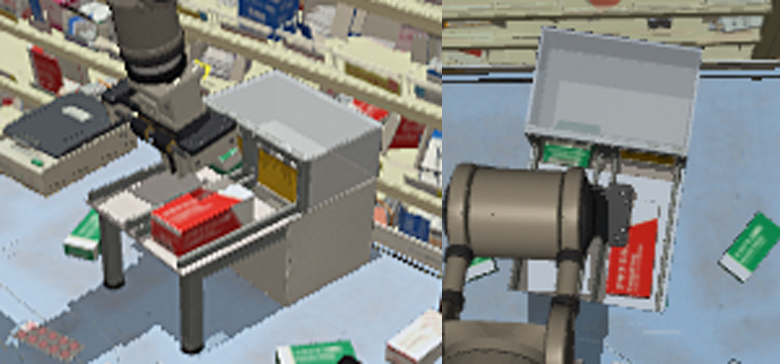

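The green carton is now in the doorway, at (567,152) in the top view, and starting to tip in. I'll push a bit further.

Request:
{"name": "arm_command", "arguments": {"moves": [[[-0.003,0,0.0006],[0,0,0],0.012],[[-0.006,0,0.0012],[0,0,0],0.012],[[-0.009,0,0.0018],[0,0,0],0.012],[[-0.012,0,0.0024],[0,0,0],0.012],[[-0.015,0,0.003],[0,0,0],0.012]]}}

```text
time: 7.0
tool_pos: [0.6062, 0.0301, 0.1571]
tool_rot: [3.141, 0.2, 2.992]
contact_force: [-0.5, 0.6, -0.3]
opening: 0.0118
grip_force: 0.0
```

Request:
{"name": "arm_command", "arguments": {"moves": [[[-0.002,0,0.0004],[0,0,0],0.012],[[-0.004,0,0.0008],[0,0,0],0.012],[[-0.006,0,0.0012],[0,0,0],0.012],[[-0.008,0,0.0016],[0,0,0],0.012],[[-0.01,0,0.002],[0,0,0],0.012]]}}

```text
time: 7.5
tool_pos: [0.6161, 0.0286, 0.1571]
tool_rot: [3.141, 0.2, 2.992]
contact_force: [-0.6, 0.5, -0.4]
opening: 0.012
grip_force: 0.0
```

```bash
python3 - <<'E'
from h import *
s=robot.observe(); print(s['time'],s['tool_pos'],s['tool_rot'],s['contact_force'])
I=robot.read_camera("scene")[:,:,::-1][105:245,190:360]; J=robot.read_camera("top")[:,:,::-1][95:235,190:320]
f=lambda a,k:cv2.resize(a,None,fx=k,fy=k,interpolation=cv2.INTER_CUBIC)
cv2.imwrite("pics/s5.png",cv2.hconcat([f(I,2.6),f(J,2.6)]))
E
```

```text
7.5 [0.61609408 0.02863728 0.15712196] [3.14149794 0.20000281 2.99175442] [-0.63175663  0.54162169 -0.41072329]
```

View pics/s5.png

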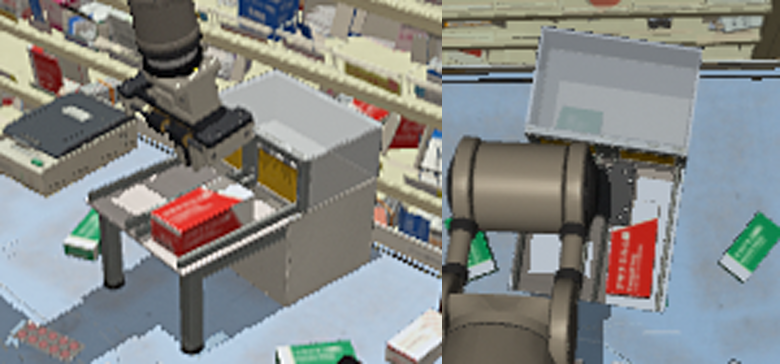

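The carton shows faintly through the roof at (580,120) in the top view, and the lane is empty with no contact. I'll draw back, then up.

Request:
{"name": "arm_command", "arguments": {"moves": [[[0.02,0,-0.004],[0,0,0],0.012],[[0.05,0,-0.01],[0,0,0],0.012],[[0.08,0,-0.016],[0,0,0],0.012],[[0.11,0,-0.022],[0,0,0],0.012],[[0.14,0,-0.028],[0,0,0],0.012]]}}

```text
time: 8.1
tool_pos: [0.4735, 0.0501, 0.1568]
tool_rot: [3.141, 0.2, 2.992]
contact_force: [0.1, -0.2, -0.2]
opening: 0.0119
grip_force: 0.0
```

Request:
{"name": "arm_command", "arguments": {"moves": [[[0.02,0,-0.01],[0,0,0],0.012],[[0.04,0,-0.03],[0,0,0],0.012],[[0.05,0,-0.05],[0,0,0],0.012],[[0.05,0,-0.07],[0,0,0],0.012],[[0.05,0,-0.07],[0,0,0],0.012]]}}

```text
time: 8.6
tool_pos: [0.4135, 0.0595, 0.2179]
tool_rot: [3.141, 0.205, 2.992]
contact_force: [1.3, 0.2, -0.8]
opening: 0.0121
grip_force: 0.0
```

```bash
python3 - <<'E'
from h import *
s=robot.observe(); print(s['time'],s['tool_pos'],s['contact_force'])
I=robot.read_camera("scene")[:,:,::-1][105:245,190:360]; J=robot.read_camera("top")[:,:,::-1][95:235,190:320]
f=lambda a,k:cv2.resize(a,None,fx=k,fy=k,interpolation=cv2.INTER_CUBIC)
cv2.imwrite("pics/s6.png",cv2.hconcat([f(I,2.6),f(J,2.6)]))
E
```

```text
8.6 [0.4134661  0.0594901  0.21793471] [ 1.33335164  0.24161991 -0.79658103]
```

View pics/s6.png

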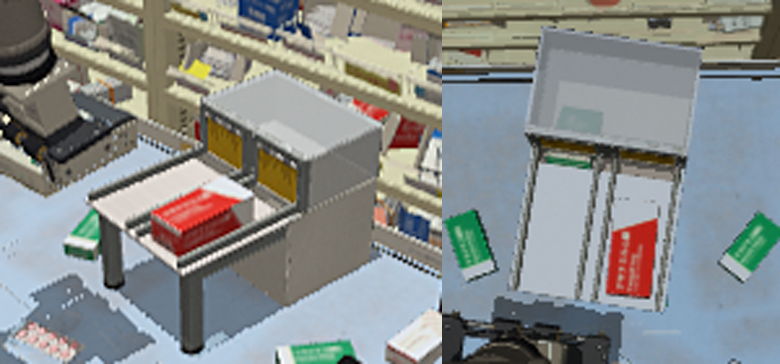

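The lane is empty, both flaps look shut and the red carton hasn't moved. Some green shows in the sill gap at (567,160) and under the roof at (580,120). I'll work out numerically how the carton lies.

```bash
python3 - <<'E'
from h import *
I=robot.read_camera("top").astype(int); m=robot.camera_model("top")
c,s=np.cos(-.148),np.sin(-.148); O=np.array([.652,-.033])
def pix(x,y,z):
    P=np.r_[O+[c*x-s*y,s*x+c*y],z]; q=m['R']@P+m['t']; return m['fx']*q[0]/q[2]+m['cx'],m['fy']*q[1]/q[2]+m['cy']
for x in np.arange(-.05,.14,.005):
    u,v=pix(x,.052,.14); p=I[round(v),round(u)]
    C=m['R'].T@-m['t']; 
    P=np.r_[O+[c*x-s*.052,s*x+c*.052],.14]; xs=[]
    for z in(.02,.06,.1):
        Q=C+(z-C[2])/(P[2]-C[2])*(P-C); d=Q[:2]-O; xs.append(round(float(c*d[0]+s*d[1]),3))
    print(round(x,3),p,'G-R',p[1]-p[0],'x at z .02 .06 .1',xs)
J=robot.read_camera("scene"); 
E
```

```text
-0.05 [178 186 196] G-R 8 x at z .02 .06 .1 [-0.03, -0.036, -0.043]
-0.045 [178 187 196] G-R 9 x at z .02 .06 .1 [-0.024, -0.031, -0.038]
-0.04 [178 187 196] G-R 9 x at z .02 .06 .1 [-0.019, -0.026, -0.033]
-0.035 [178 186 196] G-R 8 x at z .02 .06 .1 [-0.013, -0.02, -0.028]
-0.03 [177 186 196] G-R 9 x at z .02 .06 .1 [-0.008, -0.015, -0.023]
-0.025 [178 187 196] G-R 9 x at z .02 .06 .1 [-0.002, -0.01, -0.017]
-0.02 [178 187 193] G-R 9 x at z .02 .06 .1 [0.003, -0.004, -0.012]
-0.015 [ 49 110  75] G-R 61 x at z .02 .06 .1 [0.009, 0.001, -0.007]
-0.01 [ 88 129  98] G-R 41 x at z .02 .06 .1 [0.014, 0.006, -0.002]
-0.005 [175 175 163] G-R 0 x at z .02 .06 .1 [0.02, 0.012, 0.003]
-0.0 [94 92 84] G-R -2 x at z .02 .06 .1 [0.025, 0.017, 0.008]
0.005 [65 47  0] G-R -18 x at z .02 .06 .1 [0.031, 0.022, 0.014]
0.01 [53 38  1] G-R -15 x at z .02 .06 .1 [0.036, 0.028, 0.019]
0.015 [89 88 81] G-R -1 x at z .02 .06 .1 [0.042, 0.033, 0.024]
0.02 [119 125 128] G-R 6 x at z .02 .06 .1 [0.048, 0.038, 0.029]
0.025 [161 169 172] G-R 8 x at z .02 .06 .1 [0.053, 0.044, 0.034]
0.03 [142 150 155] G-R 8 x a
[... 708 characters left out ...]
6] G-R 5 x at z .02 .06 .1 [0.119, 0.108, 0.096]
0.09 [159 163 166] G-R 4 x at z .02 .06 .1 [0.125, 0.113, 0.102]
0.095 [155 160 164] G-R 5 x at z .02 .06 .1 [0.13, 0.118, 0.107]
0.1 [140 146 150] G-R 6 x at z .02 .06 .1 [0.136, 0.124, 0.112]
0.105 [140 145 150] G-R 5 x at z .02 .06 .1 [0.141, 0.129, 0.117]
0.11 [140 145 149] G-R 5 x at z .02 .06 .1 [0.147, 0.135, 0.122]
0.115 [140 146 150] G-R 6 x at z .02 .06 .1 [0.152, 0.14, 0.127]
0.12 [140 145 150] G-R 5 x at z .02 .06 .1 [0.158, 0.145, 0.133]
0.125 [141 145 151] G-R 4 x at z .02 .06 .1 [0.163, 0.151, 0.138]
0.13 [140 145 151] G-R 5 x at z .02 .06 .1 [0.169, 0.156, 0.143]
0.135 [125 130 133] G-R 5 x at z .02 .06 .1 [0.174, 0.161, 0.148]
```

```bash
python3 - <<'E'
from h import *
A=cv2.imread("pics/sc.png").astype(int)
I=robot.read_camera("scene")[:,:,::-1]
B=cv2.resize(I[125:245,210:345],None,fx=5,fy=5,interpolation=cv2.INTER_CUBIC).astype(int)
D=abs(A-B).max(2)
for n,(x0,x1,y0,y1) in dict(flapL=(300,365,125,225),flapR=(397,470,190,285),red=(195,385,235,385),lane=(120,270,200,300)).items():
    d=D[y0:y1,x0:x1]; print(n,d.mean().round(1),np.percentile(d,95))
a=robot.read_camera("top").astype(int);[robot.read_camera("scene") for _ in range(6)];b=robot.read_camera("top").astype(int)
print('motion',abs(a-b)[95:235,190:320].max(2)[:80].mean(),robot.observe()['time'])
E
```

```text
flapL 5.2 7.0
flapR 5.0 7.0
red 29.4 190.0
lane 107.6 201.0
motion 0.9482692307692308 9.25
```

Both flaps look the same as at the start and the carton is at rest. The red rectangle also took in lane background, so I'll check the red pixels alone and hand in if they haven't moved.

```bash
python3 - <<'E'
from h import *
A=cv2.imread("pics/sc.png").astype(int)
B=cv2.resize(robot.read_camera("scene")[:,:,::-1][125:245,210:345],None,fx=5,fy=5,interpolation=cv2.INTER_CUBIC).astype(int)
c=lambda X:np.argwhere((X[180:390,180:400,2]-X[180:390,180:400,1])>70).mean(0)
d=np.linalg.norm(c(A)-c(B))/5; print('red shift px',d)
if d<1: print(robot.hand_in())
E
```

```text
red shift px 0.30842493390280923
the job is handed in; nothing more can be done
None
```

I pushed the green carton through the left flap and it dropped into the box. Both flaps hang shut, the red carton hasn't moved, the fingers are clear, and the job is handed in; the carton's resting height is inferred from one camera view, and no verdict came back.

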